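# Weed out the binding caster

## Robot

A 6-joint arm with a two-finger parallel gripper is mounted at the origin on a cart in front of the work surface, level with it; the furniture and walls round the work are solid. World frame = base frame: x ahead of the robot, y to its left, z up, the work surface at z = 0. Lengths are in m, angles in degrees, forces in N, time in s.
With the tool pointing down it reaches from about 0.35 to 0.85 m from the base axis. Payload 8.1 kg.
Tool frame: the origin (TCP) lies midway between the tips of the shut fingers; the grasp point (between the pads) lies 19 mm behind it; x points along the fingers, z is the direction in which the jaws open and shut, and the axes are right-handed (so a half turn about x gives the same grasp; the last joint's range is limited). The gripper opens to 85 mm and grips with 20 to 120 N. Pads are 22 mm wide; open, the fingers measure 114 mm over their backs; the gripper's body (76 mm by 85 mm) begins 54 mm behind the grasp point. The pads swing forward as they close: fully open they stand 13 mm farther back than shut.
Start: joints at [-77.2, 7.471, 85.268, -0, 87.261, -4.893], TCP at [0.182, -0.572, 0.231] pointing down, gripper open.
Joint ranges: [-169.43, 169.43], [-51.17, 129.36], [1.28, 143.12], [-76.62, 256.62], [0, 156.53], [-152.29, 152.29]. Speed limits (degrees/s): [136.94, 136.94, 159.86, 180, 180, 180].

## Interface

Orientations are given as a 3x3 rotation matrix whose columns are the frame's x, y, z axes.
In Python, from cell import arm gives the robot as it stands.
- The arm moves only by the tool send_rows, never from a script. Its argument "steps" is a list of rows, each a list of 7 numbers: the shift along the world's x, y, z in mm, then the turn, a rotation vector about the world's x, y, z in rad, then the opening, from 0 (shut) to 1 (fully open). In form: [[tx, ty, tz, rx, ry, rz, jaw], ...]. A call has 1 to 20 rows; each row shifts and turns the commanded pose from where the row before left it; what a row does not reach is not made up. A row lasts 1/12 s, in which the tool goes at most 41.7 mm and 7.16 degrees, less where a joint would pass 70% of its speed; a pose out of reach is approached as far as the arm can. A call with a gripper value outside its range is refused whole. The fingers move at their own pace and stop on an object; the grip force is fixed at half the most. Time passes only in rows, so rows that do not move let the fingers close. It gives the time, the measured TCP pose, the force and the opening at its end, in the units of the state.
- arm.observe(): the state, without advancing time (a new reading comes with each control period).
- arm.capture(name): name is "side" or "top" or "wrist"; returns the picture (420x560x3 uint8, blue, green, red); there is no depth.
- arm.get_calibration(name): a dict with "K" (3x3 intrinsics, pixels), "cam_to_world" (4x4, takes a point from camera to world coordinates). Camera axes: x right, y up, looking along -z (the intrinsics and any distortion apply to the point x, -y, -z); pixel columns grow to the right and rows downward; lengths in m; the calibration is good to about 2 mm. A picture is of the moment at which its call begins: read the wrist's pose just before it. get_calibration takes no time and is no camera call; for the wrist camera it gives the pose at the moment of the call.
- arm.hand_in(): hands the job in, once; it reports no verdict.
The state is a dict: "t": time; "joint_pos": joint angles; "qd": joint speeds; "effort": joint torques, N m; "eef_pos": TCP position; "tcp_rot": TCP orientation; "ft_force": force on the tool from outside, world axes, zero at the start; "moment": the same for the moment, N m; "opening": opening from 0.0 (shut) to 1.0 (fully open).
Only numpy, scipy, OpenCV 4.12 (cv2) and the standard library are available. Lean on these libraries where they do the work, as an engineer would, in place of code of your own. Each camera call takes 0.05 s, during which the arm holds its last target.

## Task

Spin the wheels of the three upside-down casters where they stand on the test board, giving each at least an eighth of a turn: a good one runs on, a bad one binds and stops dead when let go. Put the caster that binds into the wooden reject bin and leave the good ones in their nests, then swing the pointer so that it points at the emptied nest. Leave everything else as it is.

Things in the scene. Friction and masses are not known exactly. Their poses are not given: they have to be found in the camera images.
- caster_a_axle (a point): middle of the axle of caster_a, between its fork cheeks: 42 mm above its plate's underside, 26 mm below the top of its wheel. Grip the caster here, across the two upright cheeks: 34 mm over their outsides (along y), 26 mm wide (along x), rising to 13 mm above this point. x lies in the plane of the wheel, y along the axle, z up. About 0.32 kg in all
- caster_b_axle (a point): middle of the axle of caster_b, between its fork cheeks: 42 mm above its plate's underside, 26 mm below the top of its wheel. Grip the caster here, across the two upright cheeks: 34 mm over their outsides (along y), 26 mm wide (along x), rising to 13 mm above this point. x lies in the plane of the wheel, y along the axle, z up. About 0.32 kg in all
- caster_c_axle (a point): middle of the axle of caster_c, between its fork cheeks: 42 mm above its plate's underside, 26 mm below the top of its wheel. Grip the caster here, across the two upright cheeks: 34 mm over their outsides (along y), 26 mm wide (along x), rising to 13 mm above this point. x lies in the plane of the wheel, y along the axle, z up. About 0.32 kg in all
- wheel_a (a joint): turn of caster_a's wheel, rad, within 0.1 of zero at the start, not wrapped; grows as its top moves to the caster's +x. A pale mark across the tread, on top at zero, shows it. A good wheel turns at a touch and runs on for a second or more; one that binds needs about 0.8 N at the tread and stops dead when let go. A fingertip pressed on the tread with a few newtons and drawn along x turns it
- wheel_b (a joint): turn of caster_b's wheel, rad, within 0.1 of zero at the start, not wrapped; grows as its top moves to the caster's +x. A pale mark across the tread, on top at zero, shows it. A good wheel turns at a touch and runs on for a second or more; one that binds needs about 0.8 N at the tread and stops dead when let go. A fingertip pressed on the tread with a few newtons and drawn along x turns it
- wheel_c (a joint): turn of caster_c's wheel, rad, within 0.1 of zero at the start, not wrapped; grows as its top moves to the caster's +x. A pale mark across the tread, on top at zero, shows it. A good wheel turns at a touch and runs on for a second or more; one that binds needs about 0.8 N at the tread and stops dead when let go. A fingertip pressed on the tread with a few newtons and drawn along x turns it
- caster_a: steel furniture caster standing upside down on its plate (60 x 56 x 4 mm, 60 along x), wheel uppermost, 68 mm high. The three casters look alike. The wheel, 52 mm across and 22 mm wide with a black rubber tread, stands between the fork cheeks, its top 13 mm clear of them. Origin at the middle of the plate's underside; axes as caster_a_axle
- caster_b: steel furniture caster standing upside down on its plate (60 x 56 x 4 mm, 60 along x), wheel uppermost, 68 mm high. The three casters look alike. The wheel, 52 mm across and 22 mm wide with a black rubber tread, stands between the fork cheeks, its top 13 mm clear of them. Origin at the middle of the plate's underside; axes as caster_b_axle
- caster_c: steel furniture caster standing upside down on its plate (60 x 56 x 4 mm, 60 along x), wheel uppermost, 68 mm high. The three casters look alike. The wheel, 52 mm across and 22 mm wide with a black rubber tread, stands between the fork cheeks, its top 13 mm clear of them. Origin at the middle of the plate's underside; axes as caster_c_axle
- test_board: fixed plywood board, 235 (x) x 320 (y) x 18 mm: a row of three nests along y, 110 mm apart, each fenced by battens 8 mm wide and high with 2 mm of play round a caster's plate. Origin under the middle nest at table height; the board spans x = -50 to 185 mm. x points from the nests to the pointer's pivot (at x = 150, y = 0), y to the left nest, z up
- nest_left (a point): centre of the left (+y) nest of the test board, at the board's upper face, on which a caster's plate rests (18 mm above the table); x, y, z as the board's
- nest_middle (a point): centre of the middle nest of the test board, at the board's upper face, on which a caster's plate rests (18 mm above the table); x, y, z as the board's
- nest_right (a point): centre of the right (-y) nest of the test board, at the board's upper face, on which a caster's plate rests (18 mm above the table); x, y, z as the board's
- pointer (a joint): angle of the flat aluminium pointer about its upright pivot on the board, rad: 0 points along the board's -x at the middle nest, +0.633 at the left nest, -0.633 at the right nest; range -1.35 to 1.35. Stiff: it stays where it is left; moving it takes about 1 N at its post. It starts swung aside to the left, near 1.1
- pointer_grip (a point): on the round wooden post (14 mm across) that stands on the pointer 75 mm from the pivot, to push or pinch; the point is on its axis, 56 mm above the table; the post's top is 74 mm above the table. Turns with the pointer, whose tip lies at this frame's -x
- reject_bin: fixed open wooden bin, 150 (x) x 180 (y) x 45 mm outside, walls and floor 6 mm. Origin under its centre at table height, z up
- oil_bottle: bystander: small bottle standing on the test board, 24 mm across, 49 mm high; origin at the middle of its underside
There are look-alikes about, which are no part of the job. What is shaped like the caster_b but orange or pink is not meant.

How it is judged (in metres and radians):
On the way, in this order (a step that is already met when the one before it is completed fails the run):
1. every wheel has been turned, with all three casters still in their nests, to more than 0.4 rad either way from its zero ((value of joint wheel_a above 0.4 rad or value of joint wheel_a below -0.4 rad) and (value of joint wheel_b above 0.4 rad or value of joint wheel_b below -0.4 rad) and (value of joint wheel_c above 0.4 rad or value of joint wheel_c below -0.4 rad) and distance of each of caster_a_axle, caster_b_axle, caster_c_axle from where it was at the start of the episode below 0.012 m), for 0.1 s.
2. the binding caster is in the reject bin (x of caster_b_axle in the frame of reject_bin between -0.07 and 0.07 m and y of caster_b_axle in the frame of reject_bin between -0.085 and 0.085 m and z of caster_b_axle in the frame of reject_bin between 0 and 0.065 m), for 0.2 s.
At the end, for the whole second after the job is handed in: the caster that binds lies released and at rest in the reject bin (its axle inside the bin's walls, less than 65 mm above the table); the two good casters stand upright in their nests, within 12 mm of where they began; the pointer is within 0.15 rad of the direction of the emptied nest (all of step 2 and linear speed of caster_b below 0.02 m/s and distance of each of caster_a_axle, caster_c_axle from where it was at the start of the episode below 0.012 m and angle between each of caster_a_axle, caster_c_axle's own z axis and vertical below 0.15 rad and ((value of joint pointer between 0.483 and 0.783 rad and horizontal distance between each of caster_a_axle, caster_c_axle and nest_left above 0.05 m) or (value of joint pointer between -0.15 and 0.15 rad and horizontal distance between each of caster_a_axle, caster_c_axle and nest_middle above 0.05 m) or (value of joint pointer between -0.783 and -0.483 rad and horizontal distance between each of caster_a_axle, caster_c_axle and nest_right above 0.05 m))); the robot touches nothing.
It fails at once if the small bottle is shifted by more than 20 mm or toppled (distance of oil_bottle from where it was at the start of the episode above 0.02 m or angle between oil_bottle's own z axis and vertical above 0.4 rad).
It also fails if it takes over 69 s, if anything falls off the work surface, if the arm or the gripper's body presses on something with over 40 N, if the wrist force passes 120 N, or if a joint passes its speed limit or range.

## Working session

There is one attempt and no reset: what is moved stays moved. The work goes in short steps, Python scripts to look and compute and a tool call to move; the robot and the scene stay as the last step left them, time stands still between calls to the robot, and variables do not carry over. Pictures are saved under pics/ and viewed, and the job is handed in when it is done.

Besides the shell and the picture viewer there is one more tool, called after ">>>" in YAML: its name, and indented under it one key for each argument. send_rows: Moves the arm, as the interface text tells. Its arguments: {"type":"object","properties":{"steps":{"type":"array","items":{"type":"array","items":{"type":"number"}}}},"required":["steps"]}

```bash
mkdir -p pics; ls; python3 - <<'E'
from cell import arm
import cv2
for n in ["side","top","wrist"]:
    im=arm.capture(n); cv2.imwrite(f"pics/{n}0.png",im)
    c=arm.get_calibration(n); print(n,c)
print(arm.observe())
E
```

```text
pics
side {'K': array([[544.21924995,   0.        , 279.95812963],
       [  0.        , 544.21924995, 214.95300456],
       [  0.        ,   0.        ,   1.        ]]), 'cam_to_world': array([[ 0.99444431,  0.08312715, -0.06457864,  0.47053452],
       [-0.10386359,  0.67512527, -0.73035486, -0.94502144],
       [-0.01711365,  0.7330046 ,  0.68000837,  0.84560164],
       [ 0.        ,  0.        ,  0.        ,  1.        ]])}
top {'K': array([[394.43249015,   0.        , 286.07970902],
       [  0.        , 394.43249015, 217.2039246 ],
       [  0.        ,   0.        ,   1.        ]]), 'cam_to_world': array([[-4.82287118e-03,  9.95567708e-01, -9.39237915e-02,
         4.46611474e-01],
       [-9.99988105e-01, -4.73322360e-03,  1.17722295e-03,
        -1.14446674e-01],
       [ 7.27442847e-04,  9.39283519e-02,  9.95578694e-01,
         1.11211334e+00],
       [ 0.00000000e+00,  0.00000000e+00,  0.00000000e+00,
         1.00000000e+00]])}
wrist {'K': array([[352.26088262,   0.        , 283.48425537],
       [  0.        , 352.26088262, 207.93892143],
       [  0.        ,   0.    
[... 356 characters left out ...]
164880e+01, -3.04669940e-04,
        8.72614633e+01, -4.89397804e+00]), 'qd': array([ 0.0145096 , -0.05502758, -0.18085878,  0.12627222, -0.08389244,
        0.00815213]), 'effort': array([ 2.46704578e-03, -5.70061862e+01, -5.01161528e+01, -1.36118356e-04,
        9.66937048e-03, -2.32133783e-05]), 'eef_pos': array([ 0.18226525, -0.57119108,  0.23046235]), 'tcp_rot': array([[-3.29633019e-04,  9.52697823e-01,  3.03918986e-01],
       [ 1.42700788e-03,  3.03919141e-01, -9.52696761e-01],
       [-9.99998927e-01,  1.19654477e-04, -1.45968908e-03]]), 'ft_force': array([ 0.68002871,  0.06807751, -0.85086601]), 'moment': array([-0.02142508,  0.02961247, -0.02821337]), 'opening': 0.9960161070038069}
```

View pics/top0.png

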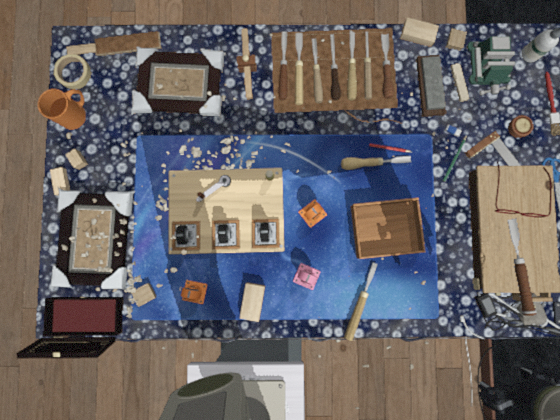

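View pics/side0.png

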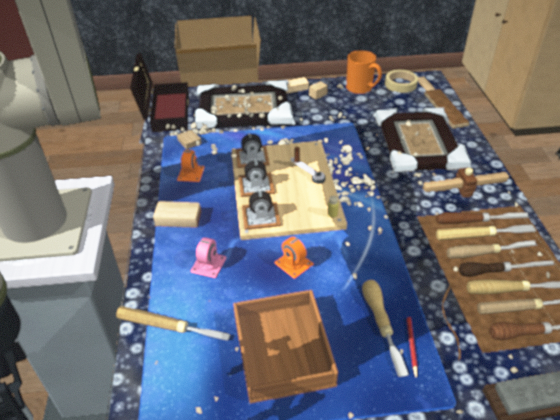

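View pics/wrist0.png

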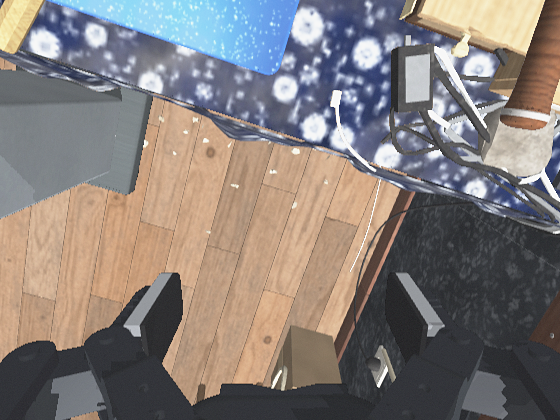

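The top view shows the three dark casters in nests at about (186,236), (227,233) and (265,233). The bin is at (388,228), the pointer post at (224,182) and the bottle at (270,176). The orange and pink look-alikes at (194,292), (313,213) and (307,277) aren't part of the job.

```bash
cat > h.py <<'E'
import numpy as np, cv2
from cell import arm
def ray(cal,u,v):
    K=cal["K"];T=cal["cam_to_world"]
    d=np.array([(u-K[0,2])/K[0,0],-(v-K[1,2])/K[1,1],-1.0])
    return T[:3,3],T[:3,:3]@d
def toz(cal,u,v,z):
    o,d=ray(cal,u,v); return o+d*(z-o[2])/d[2]
def proj(cal,p):
    T=cal["cam_to_world"];c=T[:3,:3].T@(np.asarray(p)-T[:3,3]);K=cal["K"]
    return K[0,0]*c[0]/-c[2]+K[0,2], -K[1,1]*c[1]/-c[2]+K[1,2]
def two(c1,p1,c2,p2):
    o1,d1=ray(c1,*p1);o2,d2=ray(c2,*p2)
    A=np.stack([d1,-d2],1);s=np.linalg.lstsq(A,o2-o1,rcond=None)[0]
    a=o1+s[0]*d1;b=o2+s[1]*d2
    return (a+b)/2,np.linalg.norm(a-b)
E
python3 - <<'E'
import cv2
t=cv2.imread("pics/top0.png");s=cv2.imread("pics/side0.png")
cv2.imwrite("pics/t0c.png",cv2.resize(t[155:265,155:295],None,fx=5.5,fy=5.4,interpolation=2))
cv2.imwrite("pics/t0b.png",cv2.resize(t[185:270,340:440],None,fx=6,fy=6,interpolation=2))
cv2.imwrite("pics/s0c.png",cv2.resize(s[125:245,225:355],None,fx=5,fy=5,interpolation=2))
E
```

```text
(no output)
```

View pics/t0c.png

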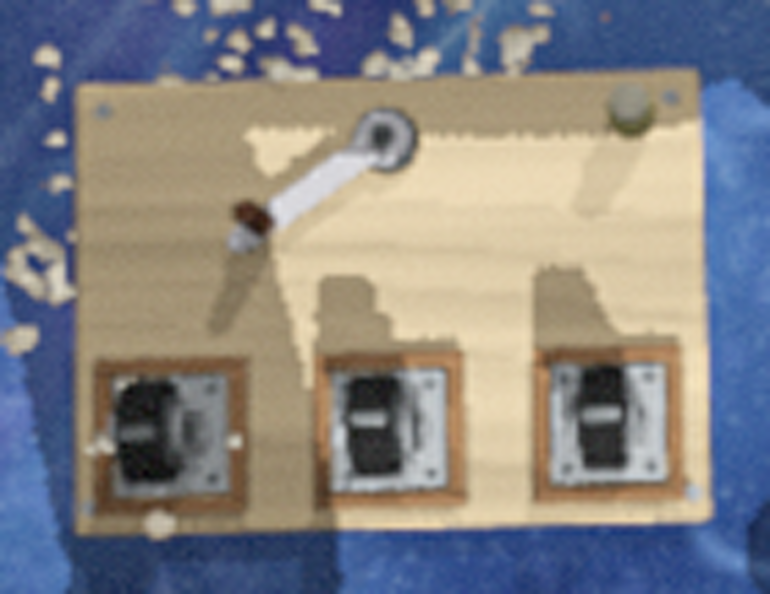

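View pics/s0c.png

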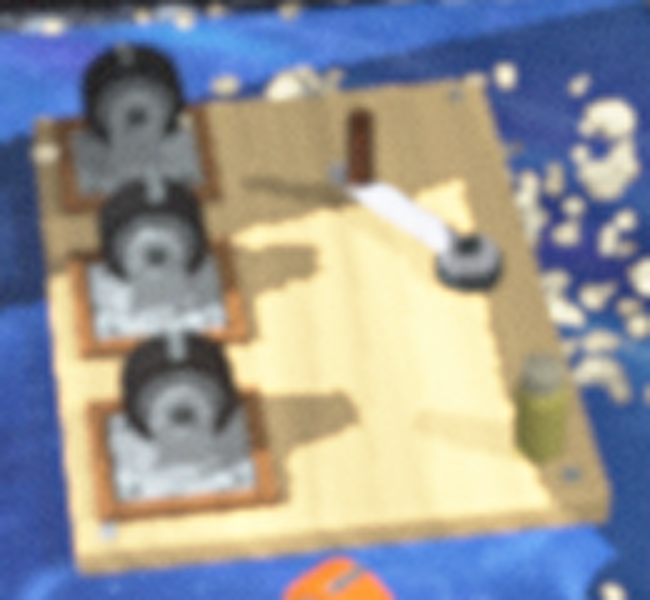

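View pics/t0b.png

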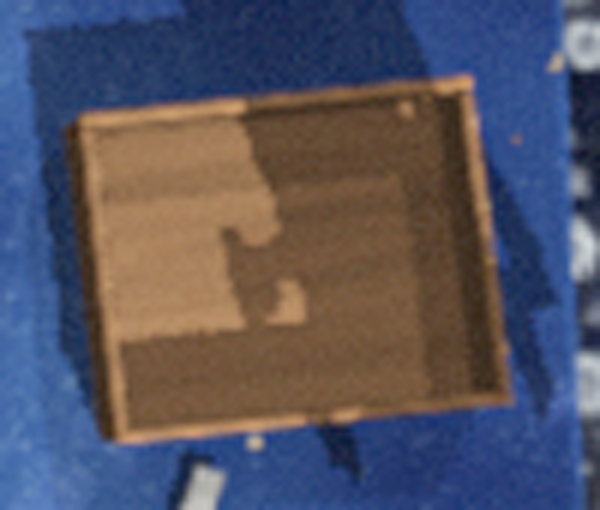

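```bash
python3 - <<'E'
from h import *
c=arm.get_calibration("top")
f=lambda x,y:(155+x/5.5-.5*(1-1/5.5),155+y/5.4-.4)
np.set_printoptions(precision=4,suppress=True)
B=[toz(c,*f(*p),.018) for p in [(78,85),(698,70),(712,522),(78,532)]]
print("board",B, [np.linalg.norm(B[i]-B[i-1]) for i in range(4)])
ctr=np.mean(B,0); ax=(B[0]-B[3]+B[1]-B[2]);ax/=np.linalg.norm(ax); ay=(B[0]-B[1]+B[3]-B[2]);ay/=np.linalg.norm(ay)
print("ctr",ctr,"ax",ax,"ay",ay)
xa=ax+np.array([ay[1],-ay[0],0]);xa/=np.linalg.norm(xa);ya=np.array([-xa[1],xa[0],0])
print("yaw deg",np.degrees(np.arctan2(xa[1],xa[0])))
O=ctr-xa*.0675
for n,k in zip("LMR",(1,0,-1)):
    p=O+ya*.11*k; print("nest",n,p, "axle top proj",proj(c,[p[0],p[1],.086]))
for n,p in dict(L=(138,432),M=(368,418),R=(602,415)).items(): print("mark",n,toz(c,*f(*p),.086),f(*p))
print("pivot pred",O+xa*.15)
print("pivot",toz(c,*f(385,138),.03),"post",toz(c,*f(252,213),.074),"bottle",toz(c,*f(630,102),.067))
g=lambda x,y:(340+x/6-.4,185+y/6-.4)
R=[toz(c,*g(*p),.045) for p in [(80,120),(470,82),(508,402),(115,440)]]
print("bin",R,[np.linalg.norm(R[i]-R[i-1]) for i in range(4)],np.mean(R,0))
# side cross-check of marks
s=arm.get_calibration("side")
h=lambda x,y:(225+x/5-.4,125+y/5-.4)
for n,tp,sp in [("L",(138,432),(123,55)),("M",(368,418),(153,188)),("R",(602,415),(176,345))]:
    print(n,two(c,f(*tp),s,h(*sp)))
print("post",two(c,f(252,213),s,h(360,115)))
print("bottle",two(c,f(630,102),s,h(545,365)))
E
```

```text
board [array([0.684 , 0.2141, 0.018 ]), array([ 0.6905, -0.1035,  0.018 ]), array([ 0.4553, -0.1097,  0.018 ]), array([0.4517, 0.2087, 0.018 ])] [np.float64(0.2323307584029311), np.float64(0.31766235522674213), np.float64(0.2352617561354298), np.float64(0.3184072544103473)]
ctr [0.5704 0.0524 0.018 ] ax [0.9997 0.0246 0.    ] ay [-0.0158  0.9999  0.    ]
yaw deg 1.1581210511534819
nest L [0.5007 0.161  0.018 ] axle top proj (np.float64(179.8263051711494), np.float64(234.06064729562814))
nest M [0.5029 0.051  0.018 ] axle top proj (np.float64(222.10861531567792), np.float64(233.0047355815833))
nest R [ 0.5051 -0.0589  0.018 ] axle top proj (np.float64(264.3630706068164), np.float64(231.9495194838822))
mark L [0.4993 0.1614 0.086 ] (179.6818181818182, 234.6)
mark M [0.5055 0.0527 0.086 ] (221.5, 232.00740740740738)
mark R [ 0.5064 -0.0581  0.086 ] (264.0454545454545, 231.45185185185184)
pivot pred [0.6529 0.0541 0.018 ]
pivot [0.653  0.0547 0.03  ] post [0.6075 0.1117 0.074 ] bottle [ 0.6635 -0.0707  0.067 ]
bin [array([ 0.5809, -0.2981,  0.045 ]), array([ 0.5975, -0.476 ,  0.045 ]), array([ 0.4524, -0.4878,  0.045 ]), array([ 0.4362, -0.3108,  0.045 ])] [np.float64(0.1452434410447313), np.float64(0.17863457232819768), np.float64(0.1456185200095419), np.float64(0.17771667121164056)] [ 0.5168 -0.3932  0.045 ]
L (array([0.4984, 0.1609, 0.0875]), np.float64(0.0015029460522567924))
M (array([0.505 , 0.0523, 0.0879]), np.float64(0.0007271891917225213))
R (array([ 0.5065, -0.0582,  0.0871]), np.float64(0.0003229462965279987))
post (array([0.6073, 0.111 , 0.0773]), np.float64(0.0007120283235067475))
bottle (array([ 0.6642, -0.0708,  0.0694]), np.float64(0.0022960415112048852))
```

>>> send_rows:
  steps:
    - [18,30,-4,0,0,-0.018,0]
    - [18,30,-4,0,0,-0.018,0]
    - [18,30,-4,0,0,-0.018,0]
    - [18,30,-4,0,0,-0.018,0]
    - [18,30,-4,0,0,-0.018,0]
    - [18,30,-4,0,0,-0.018,0]
    - [18,30,-4,0,0,-0.018,0]
    - [18,30,-4,0,0,-0.018,0]
    - [18,30,-4,0,0,-0.018,0]
    - [18,30,-4,0,0,-0.018,0]
    - [18,30,-4,0,0,-0.018,0]
    - [18,30,-4,0,0,-0.018,0]
    - [18,30,-4,0,0,-0.018,0]
    - [18,30,-4,0,0,-0.018,0]
    - [18,30,-4,0,0,-0.018,0]
    - [18,30,-4,0,0,-0.018,0]
    - [18,30,-4,0,0,0,0]

```text
t: 1.57
eef_pos: [0.4888, -0.0598, 0.163]
tcp_rot: [[0.0, 1.0, 0.02], [-0.0, 0.02, -1.0], [-1.0, 0.0, 0.0]]
ft_force: [0.2, 0.0, 0.7]
opening: 0.004
```

>>> send_rows:
  steps:
    - [5,1,-20,0,0,0,0]
    - [0,0,-20,0,0,0,0]
    - [0,0,-18,0,0,0,0]
    - [0,0,-10,0,0,0,0]
    - [0,0,0,0,0,0,0]

```text
t: 1.98
eef_pos: [0.4912, -0.0601, 0.0924]
tcp_rot: [[-0.005, 1.0, 0.021], [0.001, 0.021, -1.0], [-1.0, -0.005, -0.001]]
ft_force: [0.4, -0.4, 0.5]
opening: 0.001
```

```bash
python3 - <<'E'
from h import *
cv2.imwrite("pics/s1.png",cv2.resize(arm.capture("side")[100:260,200:400],None,fx=4,fy=3.75,interpolation=2))
print(arm.observe()["eef_pos"])
E
```

```text
[ 0.49218578 -0.06041084  0.09410393]
```

View pics/s1.png

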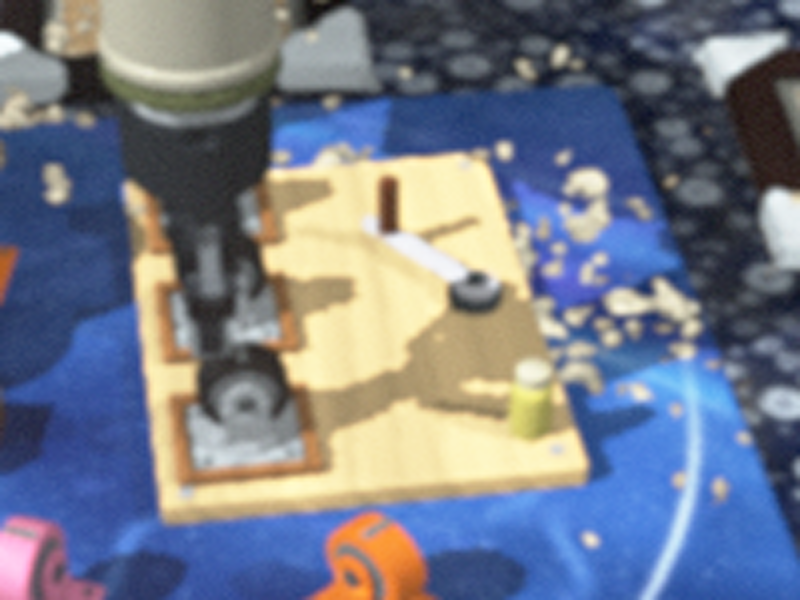

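>>> send_rows:
  steps:
    - [2,1,-3,0,0,0,0]
    - [0,0,-2,0,0,0,0]
    - [0,0,-1,0,0,0,0]
    - [0,0,-1,0,0,0,0]
    - [0,0,0,0,0,0,0]

```text
t: 2.45
eef_pos: [0.4956, -0.0598, 0.0886]
tcp_rot: [[0.001, 1.0, 0.021], [-0.0, 0.021, -1.0], [-1.0, 0.001, 0.0]]
ft_force: [-0.1, 0.1, -0.2]
opening: 0.001
```

>>> send_rows:
  steps:
    - [0,1,-1,0,0,0,0]
    - [0,0,-1,0,0,0,0]
    - [0,0,0,0,0,0,0]

```text
t: 2.7
eef_pos: [0.4953, -0.0586, 0.0862]
tcp_rot: [[-0.0, 1.0, 0.021], [0.0, 0.021, -1.0], [-1.0, -0.0, -0.0]]
ft_force: [-0.1, 0.7, -0.2]
opening: 0.002
```

>>> send_rows:
  steps:
    - [0,0,-1,0,0,0,0]
    - [0,0,0,0,0,0,0]

```text
t: 2.87
eef_pos: [0.4956, -0.0586, 0.0856]
tcp_rot: [[0.0, 1.0, 0.021], [-0.0, 0.021, -1.0], [-1.0, 0.0, 0.0]]
ft_force: [-0.9, 0.3, 2.4]
opening: -0.004
```

>>> send_rows:
  steps:
    - [2,0,-1,0,0,0,0]
    - [4,0,0,0,0,0,0]
    - [5,0,0,0,0,0,0]
    - [5,0,0,0,0,0,0]
    - [5,0,0,0,0,0,0]
    - [5,0,3,0,0,0,0]
    - [5,0,12,0,0,0,0]
    - [0,0,10,0,0,0,0]
    - [0,0,0,0,0,0,0]

```text
t: 3.62
eef_pos: [0.5282, -0.0591, 0.1124]
tcp_rot: [[0.004, 1.0, 0.021], [-0.001, 0.021, -1.0], [-1.0, 0.004, 0.001]]
ft_force: [-0.1, 0.8, 0.7]
opening: 0.001
```

```bash
cat >look.py <<'E'
from h import *
import sys
n=sys.argv[1]
a=arm.capture("side");w=arm.capture("wrist");b=arm.capture("side")
cv2.imwrite(f"pics/{n}.png",np.hstack([cv2.resize(x[130:250,230:310],(400,600),interpolation=2) for x in(a,b)]))
cv2.imwrite(f"pics/{n}w.png",w)
o=arm.observe();print(o["t"],o["eef_pos"],o["ft_force"])
E
python3 look.py r1
```

```text
3.7667 [ 0.52632692 -0.05868267  0.10953302] [-0.27426451  0.22672577 -0.05270062]
```

View pics/r1.png

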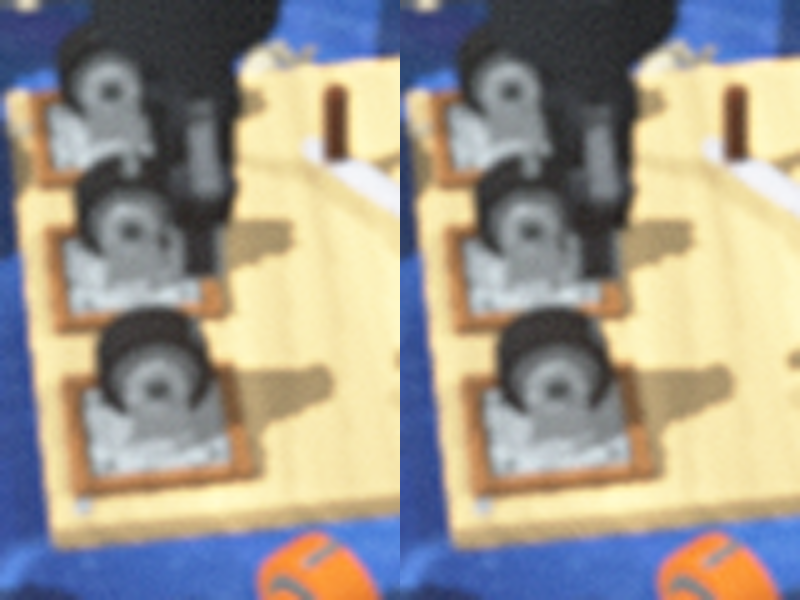

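View pics/r1w.png

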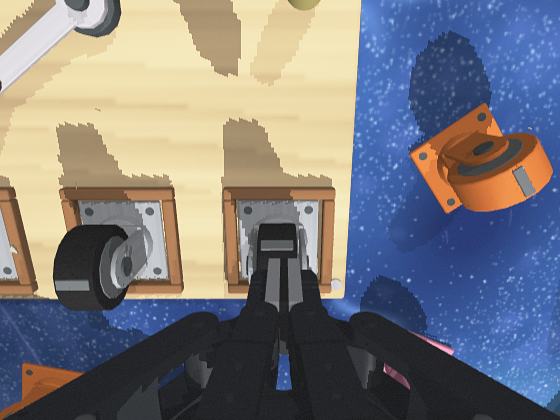

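```bash
sleep 0; python3 look.py r2; python3 - <<'E'
import cv2,numpy as np
a=[cv2.imread(f"pics/{n}w.png")[210:310,200:340] for n in("r1","r2")]
cv2.imwrite("pics/rc.png",np.hstack([cv2.resize(x,None,fx=2.8,fy=4) for x in a]))
E
```

```text
3.9167 [ 0.52576127 -0.05856752  0.10873198] [-0.54900322  0.32691662  0.27793687]
```

View pics/rc.png

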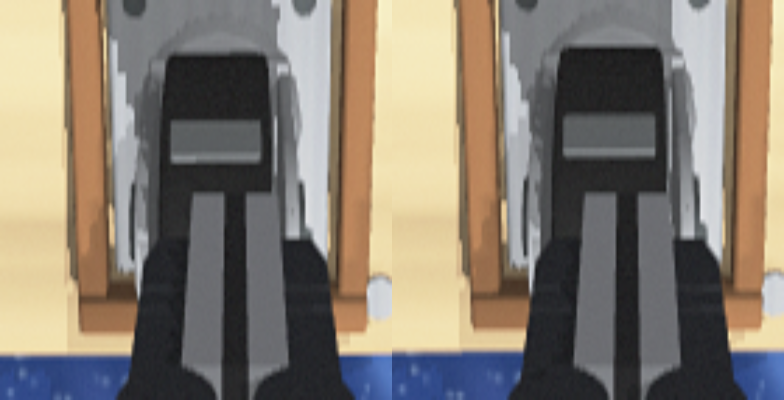

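```bash
python3 - <<'E'
from h import *
c=arm.get_calibration("wrist")
for a in np.arange(0,1.5,.1):
    p=[.5055+.026*np.sin(a),-.0585,.060+.026*np.cos(a)]
    print(round(a,2),np.round(proj(c,p),1))
E
```

```text
0.0 [282.5 289.3]
0.1 [282.6 284.9]
0.2 [282.7 280.2]
0.3 [282.8 275.3]
0.4 [282.9 270.3]
0.5 [283.  265.3]
0.6 [283.1 260.4]
0.7 [283.2 255.5]
0.8 [283.3 250.9]
0.9 [283.3 246.4]
1.0 [283.4 242.3]
1.1 [283.5 238.5]
1.2 [283.5 235. ]
1.3 [283.5 232. ]
1.4 [283.6 229.4]
```

>>> send_rows:
  steps:
    - [-6,20,6,0,0,0,0]
    - [-8,30,0,0,0,0,0]
    - [-9,30,0,0,0,0,0]
    - [-8,31,0,0,0,0,0]
    - [0,0,-10,0,0,0,0]
    - [0,0,-10,0,0,0,0]
    - [0,0,-5,0,0,0,0]
    - [0,0,0,0,0,0,0]
    - [0,0,0,0,0,0,0]

```text
t: 4.67
eef_pos: [0.4949, 0.0515, 0.0895]
tcp_rot: [[-0.002, 1.0, 0.02], [-0.0, 0.02, -1.0], [-1.0, -0.002, 0.0]]
ft_force: [-0.4, 0.5, 0.1]
opening: -0.005
```

>>> send_rows:
  steps:
    - [0,1,-2,0,0,0,0]
    - [0,0,-1,0,0,0,0]
    - [0,0,-1,0,0,0,0]
    - [0,0,0,0,0,0,0]

```text
t: 5.0
eef_pos: [0.4955, 0.0531, 0.0863]
tcp_rot: [[0.0, 1.0, 0.02], [-0.0, 0.02, -1.0], [-1.0, 0.0, 0.0]]
ft_force: [0.4, -0.3, -0.1]
opening: 0.002
```

>>> send_rows:
  steps:
    - [0,0,-1,0,0,0,0]
    - [2,0,-1,0,0,0,0]
    - [4,0,0,0,0,0,0]
    - [5,0,0,0,0,0,0]
    - [5,0,0,0,0,0,0]
    - [5,0,0,0,0,0,0]
    - [5,0,3,0,0,0,0]
    - [5,0,12,0,0,0,0]
    - [0,0,10,0,0,0,0]
    - [0,0,0,0,0,0,0]

```text
t: 5.83
eef_pos: [0.5283, 0.0533, 0.1125]
tcp_rot: [[0.004, 1.0, 0.021], [-0.0, 0.021, -1.0], [-1.0, 0.004, 0.0]]
ft_force: [-0.3, -0.1, 1.5]
opening: -0.003
```

```bash
python3 look.py m1;python3 look.py m2; python3 - <<'E'
import cv2,numpy as np
a=[cv2.imread(f"pics/{n}w.png")[150:350,180:420] for n in("m1","m2")]
cv2.imwrite("pics/mc.png",np.hstack([cv2.resize(x,None,fx=1.6,fy=2.5) for x in a]))
E
```

```text
5.9833 [0.52642939 0.05336742 0.10962818] [-0.80772832 -0.35548124 -0.52697338]
6.1333 [0.52578634 0.05338008 0.10875669] [-0.03981021 -0.3829761   0.3202815 ]
```

View pics/mc.png

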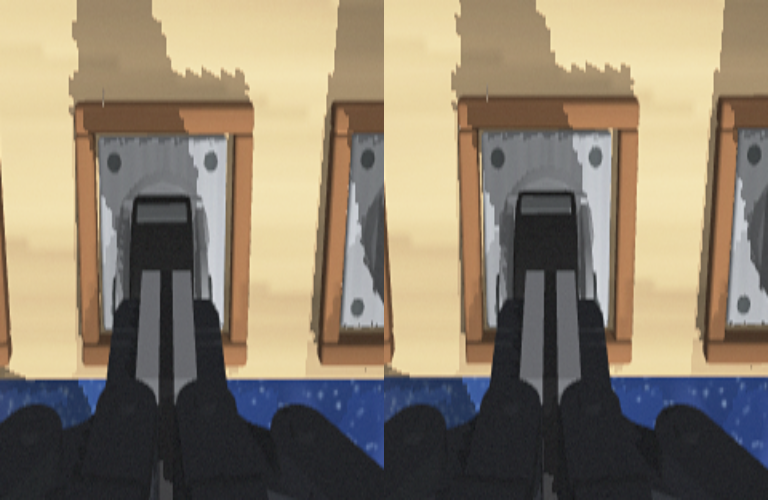

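View pics/m1.png

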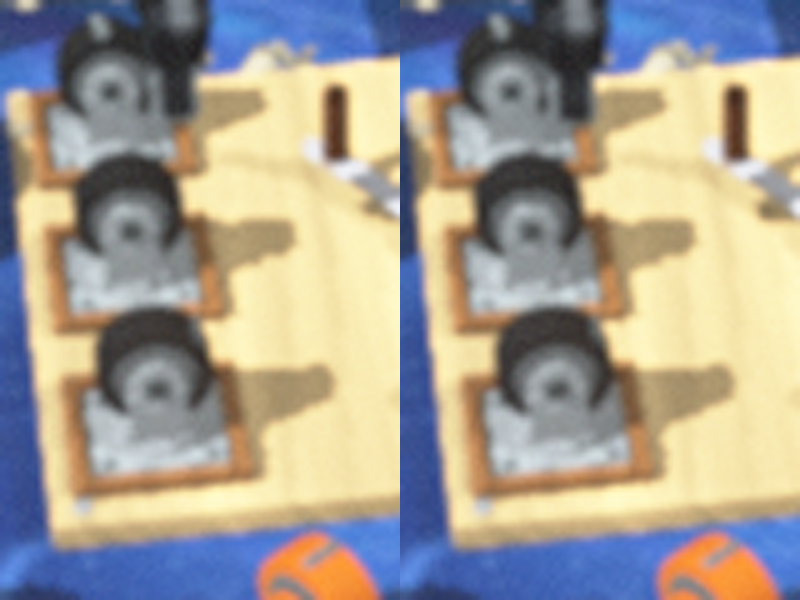

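View pics/m2w.png

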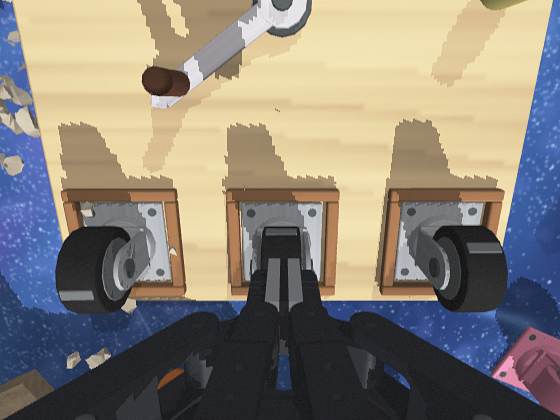

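>>> send_rows:
  steps:
    - [-6,20,6,0,0,0,0]
    - [-8,30,0,0,0,0,0]
    - [-9,30,0,0,0,0,0]
    - [-10,28,0,0,0,0,0]
    - [0,0,-10,0,0,0,0]
    - [0,0,-10,0,0,0,0]
    - [0,0,-5,0,0,0,0]
    - [0,0,0,0,0,0,0]
    - [0,0,-2,0,0,0,0]
    - [0,0,-1,0,0,0,0]
    - [0,0,-1,0,0,0,0]
    - [0,0,0,0,0,0,0]

```text
t: 7.13
eef_pos: [0.4937, 0.1609, 0.0864]
tcp_rot: [[0.0, 1.0, 0.02], [0.0, 0.02, -1.0], [-1.0, 0.0, -0.0]]
ft_force: [-0.5, 0.3, -0.1]
opening: 0.002
```

>>> send_rows:
  steps:
    - [-2,0,-1,0,0,0,0]
    - [2,0,-1,0,0,0,0]
    - [4,0,0,0,0,0,0]
    - [5,0,0,0,0,0,0]
    - [5,0,0,0,0,0,0]
    - [5,0,0,0,0,0,0]
    - [5,0,3,0,0,0,0]
    - [5,0,12,0,0,0,0]
    - [0,0,10,0,0,0,0]
    - [0,0,0,0,0,0,0]

```text
t: 7.97
eef_pos: [0.5242, 0.1617, 0.1125]
tcp_rot: [[0.004, 1.0, 0.021], [0.001, 0.021, -1.0], [-1.0, 0.004, -0.001]]
ft_force: [0.9, 0.0, 0.9]
opening: -0.002
```

```bash
python3 look.py l1;python3 look.py l2; python3 - <<'E'
import cv2,numpy as np
a=[cv2.imread(f"pics/{n}w.png")[150:350,180:560] for n in("l1","l2")]
cv2.imwrite("pics/lc.png",np.vstack([cv2.resize(x,None,fx=2.1,fy=1.5) for x in a]))
E
```

```text
8.1167 [0.52236665 0.16140699 0.10960124] [ 0.27183557  0.93220472 -0.0840299 ]
8.2667 [0.52179379 0.16132916 0.10875804] [-0.27144413  0.60431356  0.286859  ]
```

View pics/lc.png

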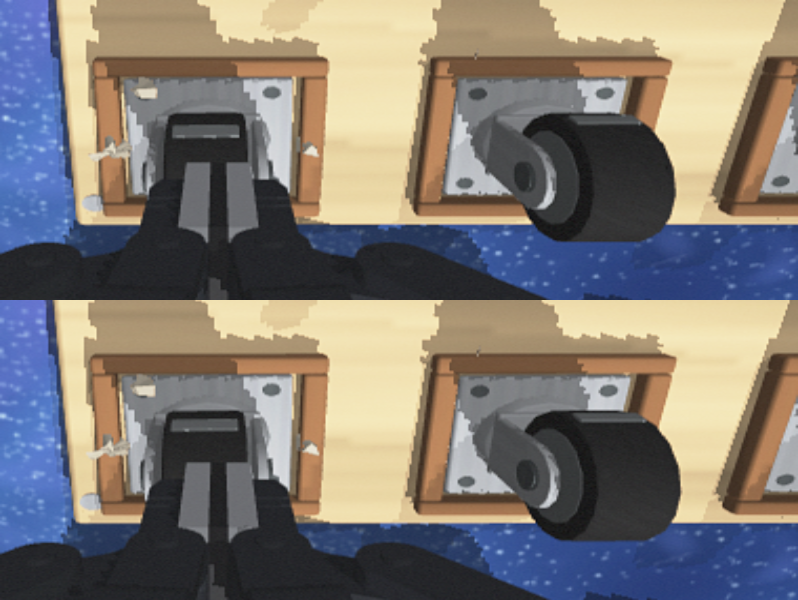

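View pics/l2.png

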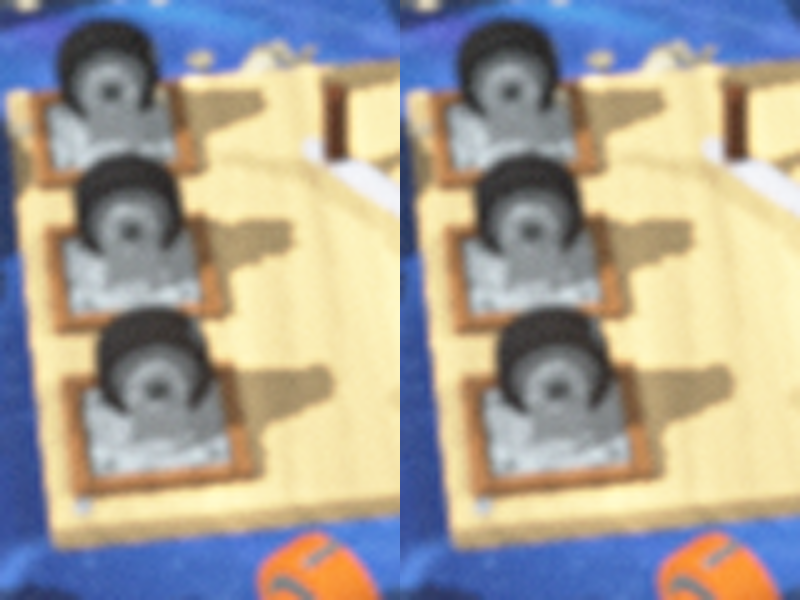

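```bash
python3 look.py l3; python3 - <<'E'
import cv2,numpy as np
from h import *
a=[cv2.imread(f"pics/{n}w.png")[210:290,220:340] for n in("l1","l2","l3")]
cv2.imwrite("pics/lc3.png",np.hstack([cv2.resize(x,(260,400)) for x in a]))
c=arm.get_calibration("wrist")
for a in np.arange(.8,1.9,.1):
    print(round(a,2),[np.round(proj(c,[x+.026*np.sin(a),y,.060+.026*np.cos(a)]),1) for x,y in((.501,.161),(.503,.052))])
E
```

```text
8.4167 [0.52198009 0.16132101 0.10885543] [-0.15249103  0.17291678 -0.43315412]
0.8 [array([283.9, 252. ]), array([487.2, 252.7])]
0.9 [array([284. , 247.5]), array([485.9, 248.3])]
1.0 [array([284.1, 243.4]), array([484.3, 244.1])]
1.1 [array([284.1, 239.6]), array([482.5, 240.3])]
1.2 [array([284.2, 236.1]), array([480.6, 236.9])]
1.3 [array([284.2, 233.1]), array([478.5, 233.8])]
1.4 [array([284.2, 230.5]), array([476.4, 231.2])]
1.5 [array([284.2, 228.4]), array([474.1, 229.1])]
1.6 [array([284.2, 226.7]), array([471.9, 227.4])]
1.7 [array([284.2, 225.4]), array([469.6, 226.1])]
1.8 [array([284.2, 224.6]), array([467.3, 225.3])]
```

View pics/lc3.png

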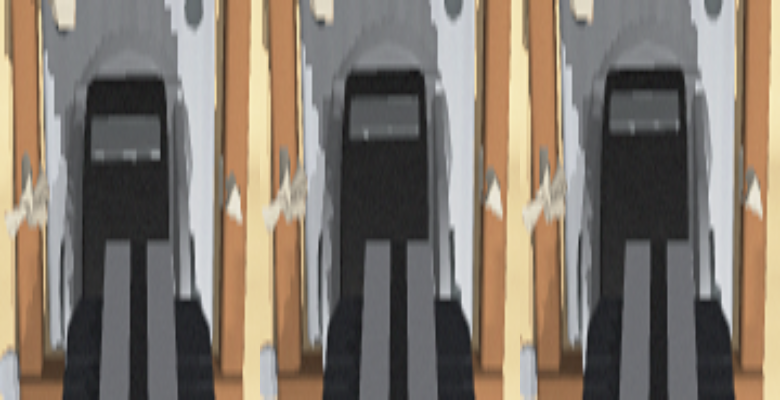

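>>> send_rows:
  steps:
    - [0,-5,25,0,0,0,0.8]
    - [-2,-20,15,0,0,0,0.8]
    - [-2,-30,0,0,0,0,0.8]
    - [-2,-30,0,0,0,0,0.8]
    - [-2,-30,0,0,0,0,0.8]
    - [-2,-30,0,0,0,0,0.8]
    - [-2,-30,0,0,0,0,0.8]
    - [-2,-25,0,0,0,0,0.8]
    - [-2,-20,0,0,0,0,0.8]
    - [0,0,0,0,0,0,0.8]
    - [0,0,0,0,0,0,0.8]

```text
t: 9.33
eef_pos: [0.5062, -0.0594, 0.1492]
tcp_rot: [[-0.0, 1.0, 0.018], [0.0, 0.018, -1.0], [-1.0, -0.0, -0.0]]
ft_force: [0.1, 0.1, -0.3]
opening: 0.798
```

```bash
python3 look.py g1
```

```text
9.4833 [ 0.50637556 -0.05769494  0.1491628 ] [-0.23492167  0.33065183 -0.27447053]
```

View pics/g1w.png

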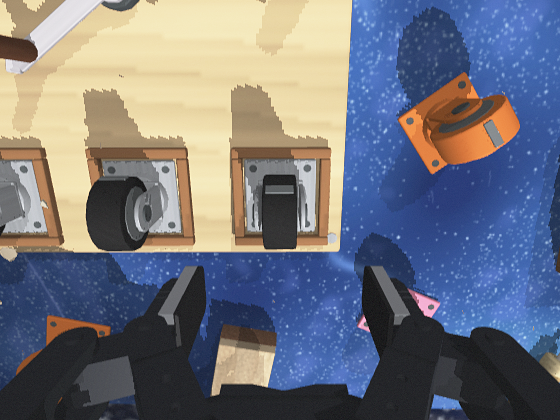

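>>> send_rows:
  steps:
    - [-1,0,-15,0,0,0,0.8]
    - [0,0,-20,0,0,0,0.8]
    - [0,0,-20,0,0,0,0.8]
    - [0,0,-20,0,0,0,0.8]
    - [0,0,-15,0,0,0,0.8]
    - [0,0,-12,0,0,0,0.8]
    - [0,0,-7,0,0,0,0.8]
    - [0,0,0,0,0,0,0.8]
    - [0,0,0,0,0,0,0.8]

```text
t: 10.23
eef_pos: [0.5055, -0.0583, 0.0405]
tcp_rot: [[-0.0, 1.0, 0.021], [0.0, 0.021, -1.0], [-1.0, -0.0, -0.0]]
ft_force: [0.5, 0.1, 0.1]
opening: 0.797
```

>>> send_rows:
  steps:
    - [0,0,0,0,0,0,0.2]
    - [0,0,0,0,0,0,0.2]
    - [0,0,0,0,0,0,0.2]
    - [0,0,0,0,0,0,0.2]
    - [0,0,0,0,0,0,0.2]
    - [0,0,0,0,0,0,0.2]
    - [0,0,0,0,0,0,0.2]

```text
t: 10.82
eef_pos: [0.5064, -0.0584, 0.0416]
tcp_rot: [[0.002, 1.0, 0.021], [0.0, 0.021, -1.0], [-1.0, 0.002, -0.0]]
ft_force: [-0.2, 3.2, 6.2]
opening: 0.386
```

>>> send_rows:
  steps:
    - [0,0,5,0,0,0,0.2]
    - [0,0,15,0,0,0,0.2]
    - [0,0,25,0,0,0,0.2]
    - [0,0,25,0,0,0,0.2]
    - [0,0,25,0,0,0,0.2]
    - [0,0,15,0,0,0,0.2]
    - [0,0,0,0,0,0,0.2]

```text
t: 11.4
eef_pos: [0.5077, -0.0593, 0.1546]
tcp_rot: [[0.006, 1.0, 0.021], [-0.002, 0.021, -1.0], [-1.0, 0.006, 0.002]]
ft_force: [0.5, -0.7, -2.7]
opening: 0.389
```

```bash
python3 look.py g2
```

```text
11.55 [ 0.50453577 -0.05857134  0.1489616 ] [-0.83476316 -0.34906331 -3.21014015]
```

View pics/g2w.png

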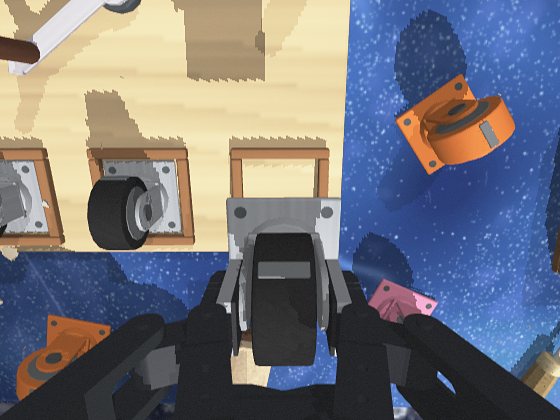

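>>> send_rows:
  steps:
    - [0,-10,0,0,0,0,0.2]
    - [1,-20,0,0,0,0,0.2]
    - [1,-30,0,0,0,0,0.2]
    - [1,-30,0,0,0,0,0.2]
    - [1,-30,0,0,0,0,0.2]
    - [1,-30,0,0,0,0,0.2]
    - [1,-30,0,0,0,0,0.2]
    - [1,-30,0,0,0,0,0.2]
    - [1,-30,0,0,0,0,0.2]
    - [1,-30,0,0,0,0,0.2]
    - [1,-30,0,0,0,0,0.2]
    - [1,-20,0,0,0,0,0.2]
    - [1,-14,0,0,0,0,0.2]
    - [0,0,0,0,0,0,0.2]
    - [0,0,0,0,0,0,0.2]

```text
t: 12.8
eef_pos: [0.5159, -0.3931, 0.1478]
tcp_rot: [[-0.003, 1.0, 0.019], [0.002, 0.019, -1.0], [-1.0, -0.003, -0.002]]
ft_force: [0.2, 0.1, -3.2]
opening: 0.388
```

```bash
python3 - <<'E'
from h import *
cv2.imwrite("pics/b1w.png",arm.capture("wrist"));cv2.imwrite("pics/b1s.png",arm.capture("side"))
E
```

```text
(no output)
```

View pics/b1w.png

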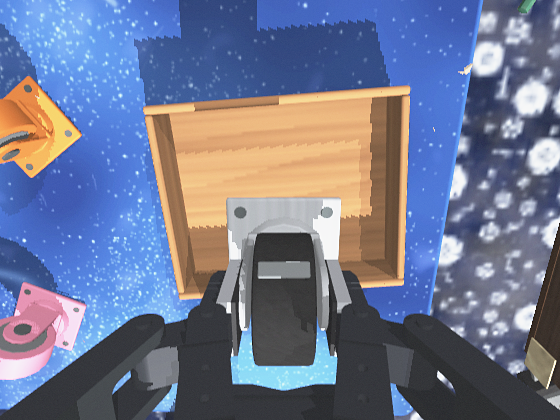

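View pics/b1s.png

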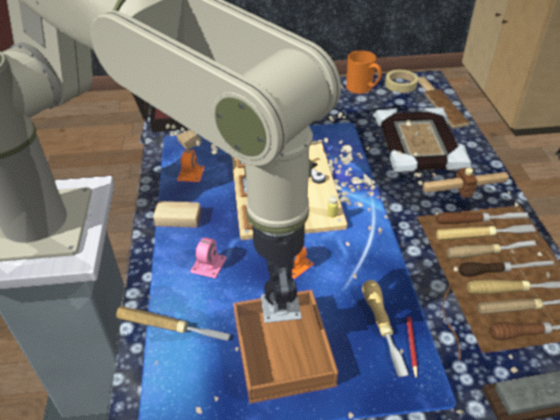

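>>> send_rows:
  steps:
    - [0,0,-10,0,0,0,0.2]
    - [0,0,-20,0,0,0,0.2]
    - [0,0,-25,0,0,0,0.2]
    - [0,0,-25,0,0,0,0.2]
    - [0,0,-20,0,0,0,0.2]
    - [0,0,-10,0,0,0,0.2]
    - [0,0,-6,0,0,0,0.2]
    - [0,0,0,0,0,0,0.2]
    - [0,0,0,0,0,0,0.2]

```text
t: 13.65
eef_pos: [0.5179, -0.3928, 0.0351]
tcp_rot: [[0.001, 1.0, 0.021], [-0.001, 0.021, -1.0], [-1.0, 0.001, 0.001]]
ft_force: [0.3, -0.3, -3.1]
opening: 0.389
```

>>> send_rows:
  steps:
    - [0,0,-2,0,0,0,0.2]
    - [0,0,-2,0,0,0,0.2]
    - [0,0,-1,0,0,0,0.2]
    - [0,0,0,0,0,0,0.2]
    - [0,0,0,0,0,0,0.2]

```text
t: 14.07
eef_pos: [0.5176, -0.3929, 0.0297]
tcp_rot: [[0.001, 1.0, 0.021], [-0.0, 0.021, -1.0], [-1.0, 0.001, 0.0]]
ft_force: [-0.8, 0.1, -3.7]
opening: 0.389
```

>>> send_rows:
  steps:
    - [0,0,-1,0,0,0,0.2]
    - [0,0,0,0,0,0,0.2]
    - [0,0,0,0,0,0,0.65]
    - [0,0,0,0,0,0,0.65]
    - [0,0,0,0,0,0,0.65]
    - [0,0,0,0,0,0,0.65]
    - [0,0,15,0,0,0,0.65]
    - [0,0,25,0,0,0,0.65]
    - [0,0,30,0,0,0,0.65]
    - [0,0,30,0,0,0,0.65]
    - [0,0,30,0,0,0,0.65]
    - [0,0,0,0,0,0,0.65]
    - [0,0,0,0,0,0,0.65]

```text
t: 15.15
eef_pos: [0.519, -0.3941, 0.1629]
tcp_rot: [[0.005, 1.0, 0.021], [-0.005, 0.021, -1.0], [-1.0, 0.005, 0.005]]
ft_force: [-0.3, -0.4, 1.0]
opening: 0.65
```

```bash
python3 - <<'E'
from h import *
cv2.imwrite("pics/b2w.png",arm.capture("wrist"));cv2.imwrite("pics/b2s.png",arm.capture("side"))
E
```

```text
(no output)
```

View pics/b2w.png

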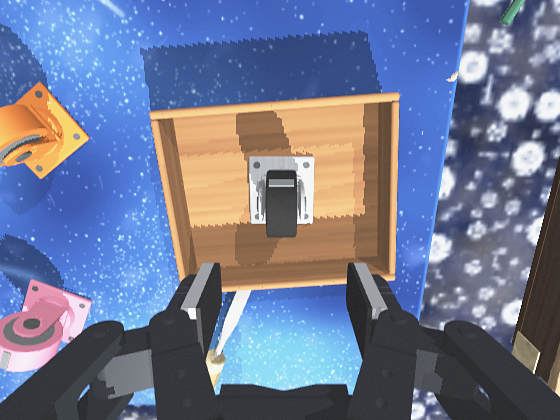

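View pics/b2s.png

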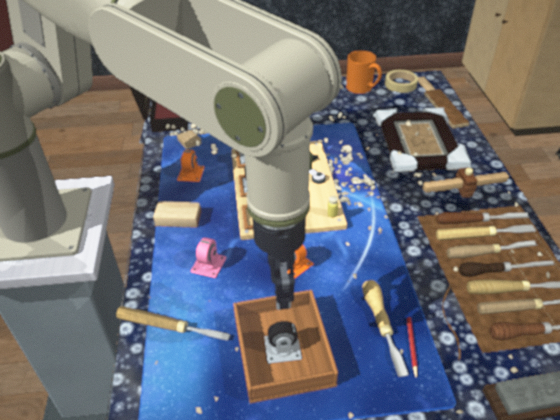

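>>> send_rows:
  steps:
    - [2,15,0,0,0,0,0.65]
    - [5,30,0,0,0,0,0.65]
    - [5,30,0,0,0,0,0.65]
    - [5,30,0,0,0,0,0.65]
    - [5,30,0,0,0,0,0.65]
    - [5,30,0,0,0,0,0.65]
    - [5,30,0,0,0,0,0.65]
    - [5,30,0,0,0,0,0.65]
    - [5,30,0,0,0,0,0.65]
    - [5,30,0,0,0,0,0.65]
    - [5,30,0,0,0,0,0.65]
    - [5,30,0,0,0,0,0.65]
    - [6,30,0,0,0,0,0.65]
    - [6,30,0,0,0,0,0.65]
    - [6,30,0,0,0,0,0.65]
    - [6,30,0,0,0,0,0.65]
    - [6,25,0,0,0,0,0.65]
    - [2,15,0,0,0,0,0.65]
    - [0,0,0,0,0,0,0.65]
    - [0,0,0,0,0,0,0.65]

```text
t: 16.92
eef_pos: [0.6053, 0.1129, 0.157]
tcp_rot: [[-0.002, 1.0, 0.023], [-0.001, 0.023, -1.0], [-1.0, -0.002, 0.001]]
ft_force: [-0.5, -0.1, 0.3]
opening: 0.647
```

```bash
python3 - <<'E'
from h import *
c=arm.get_calibration("wrist")
im=arm.capture("wrist");cv2.imwrite("pics/p1w.png",im)
print(arm.observe()["eef_pos"])
print("pred post top",proj(c,[.6075,.1115,.074]),"bottom",proj(c,[.6075,.1115,.034]),"pivot",proj(c,[.653,.0545,.03]))
E
```

```text
[0.60550624 0.11195274 0.15726969]
pred post top (np.float64(285.60659596123776), np.float64(212.8161364554785)) bottom (np.float64(285.3265740520194), np.float64(196.4474018476133)) pivot (np.float64(362.41169534030496), np.float64(138.691205883306))
```

View pics/p1w.png

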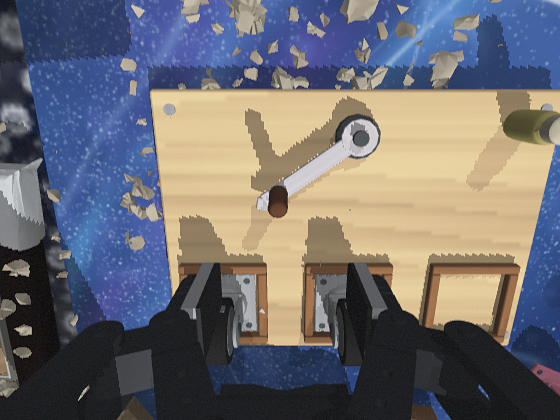

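```bash
python3 - <<'E'
from h import *
c=arm.get_calibration("wrist")
P=toz(c,278,208,.074)
for w,p in (("post",P),("pivot",toz(c,361,139,.036)),("tip",toz(c,262,204,.03)),("nestR corners",toz(c,473,302,.022))): print(w,p)
E
```

```text
post [0.61093659 0.11572974 0.074     ]
pivot [0.65357328 0.05578041 0.036     ]
tip [0.59983101 0.12898704 0.03      ]
nestR corners [ 0.5089052  -0.06160564  0.022     ]
```

>>> send_rows:
  steps:
    - [4,3,-15,0,0,0,0.65]
    - [0,0,-20,0,0,0,0.65]
    - [0,0,-25,0,0,0,0.65]
    - [0,0,-20,0,0,0,0.65]
    - [0,0,-15,0,0,0,0.65]
    - [0,0,-7,0,0,0,0.65]
    - [0,0,0,0,0,0,0.65]
    - [0,0,0,0,0,0,0.22]
    - [0,0,0,0,0,0,0.22]
    - [0,0,0,0,0,0,0.22]
    - [0,0,0,0,0,0,0.22]
    - [0,0,0,0,0,0,0.22]
    - [0,0,0,0,0,0,0.22]

```text
t: 18.05
eef_pos: [0.6107, 0.1155, 0.0569]
tcp_rot: [[0.001, 1.0, 0.021], [0.0, 0.021, -1.0], [-1.0, 0.001, -0.0]]
ft_force: [1.0, -0.7, 0.4]
opening: 0.221
```

```bash
python3 - <<'E'
from h import *
im=arm.capture("wrist");cv2.imwrite("pics/p2w.png",im)
cv2.imwrite("pics/p2s.png",cv2.resize(arm.capture("side")[100:260,200:400],None,fx=4,fy=3.75,interpolation=2))
print(arm.observe()["eef_pos"])
E
```

```text
[0.61049223 0.11542531 0.05656148]
```

View pics/p2w.png

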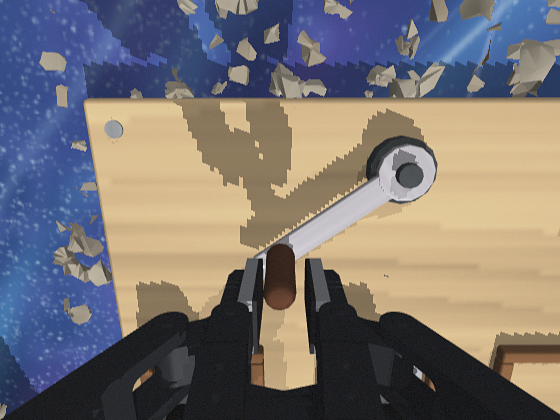

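View pics/p2s.png

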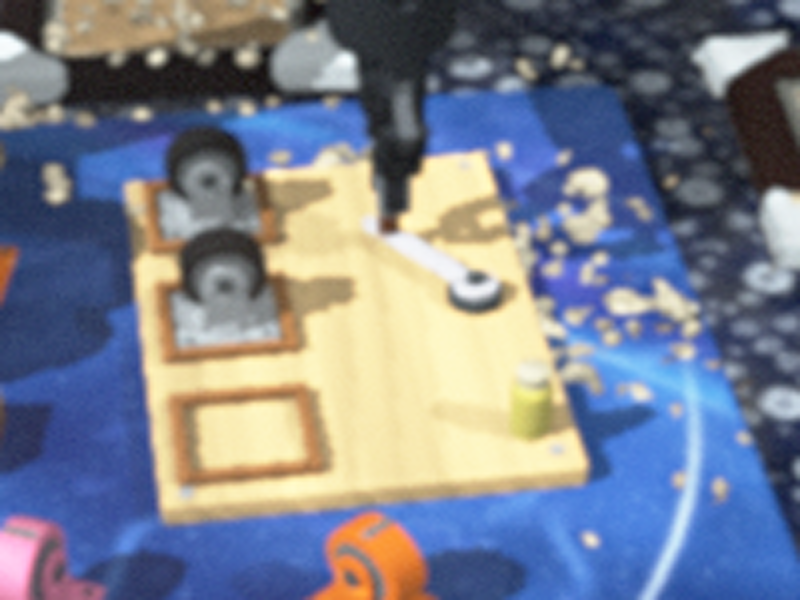

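>>> send_rows:
  steps:
    - [0,-1,-5,0,0,0,0.22]
    - [-5,-5,0,0,0,0,0.22]
    - [-7,-7,0,0,0,0,0.22]
    - [-7,-8,0,0,0,0,0.22]
    - [-4,-7,0,0,0,0,0.22]
    - [-3,-7,0,0,0,0,0.22]
    - [-3,-7,0,0,0,0,0.22]
    - [-2,-8,0,0,0,0,0.22]
    - [-1,-8,0,0,0,0,0.22]
    - [0,-7,0,0,0,0,0.22]
    - [0,-7,0,0,0,0,0.22]
    - [1,-8,0,0,0,0,0.22]
    - [2,-7,0,0,0,0,0.22]
    - [3,-8,0,0,0,0,0.22]
    - [4,-8,0,0,0,0,0.22]
    - [5,-5,0,0,0,0,0.22]
    - [0,0,0,0,0,0,0.22]
    - [0,0,0,0,0,0,0.22]

```text
t: 19.65
eef_pos: [0.5939, 0.0069, 0.0513]
tcp_rot: [[0.0, 1.0, 0.02], [-0.0, 0.02, -1.0], [-1.0, 0.0, 0.0]]
ft_force: [-0.5, 0.1, -0.1]
opening: 0.22
```

```bash
python3 - <<'E'
from h import *
im=arm.capture("wrist");cv2.imwrite("pics/p3w.png",im)
c=arm.get_calibration("wrist")
print(arm.observe()["eef_pos"],arm.observe()["ft_force"])
print([proj(c,p) for p in([.5934,.0094,.074],[.653,.055,.036])])
E
```

```text
[0.593561   0.00728893 0.05121577] [ 0.06623157 -0.0764382  -0.46631393]
[(np.float64(277.8414951240667), np.float64(305.05078557160425)), (np.float64(177.90833828307632), np.float64(136.48937376019552))]
```

View pics/p3w.png

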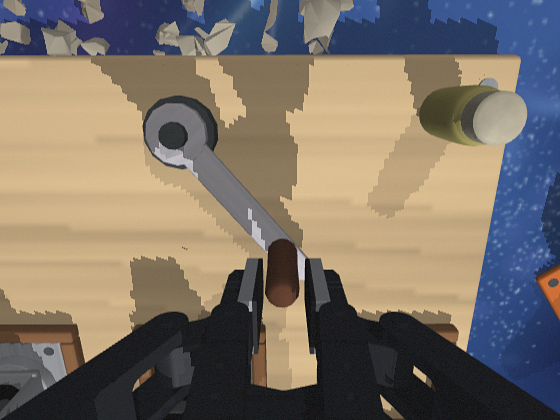

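>>> send_rows:
  steps:
    - [0,1,0,0,0,0,0.5]
    - [0,0,0,0,0,0,0.5]
    - [0,0,0,0,0,0,0.5]
    - [0,0,20,0,0,0,0.5]
    - [0,0,30,0,0,0,0.5]
    - [0,0,30,0,0,0,0.5]
    - [0,0,30,0,0,0,0.5]
    - [-5,-10,30,0,0,0,0.5]
    - [-5,-20,20,0,0,0,0.5]
    - [-5,-30,0,0,0,0,0.5]
    - [-5,-30,0,0,0,0,0.5]
    - [-5,-30,0,0,0,0,0.5]
    - [-5,-30,0,0,0,0,0.5]
    - [0,-30,0,0,0,0,0.5]
    - [0,-30,0,0,0,0,0.5]
    - [0,-30,0,0,0,0,0.5]
    - [0,0,0,0,0,0,0.5]

```text
t: 21.12
eef_pos: [0.5626, -0.2365, 0.2112]
tcp_rot: [[-0.0, 1.0, 0.017], [-0.002, 0.017, -1.0], [-1.0, -0.0, 0.002]]
ft_force: [0.4, -0.1, 0.1]
opening: 0.499
```

```bash
python3 - <<'E'
from h import *
t=arm.capture("top");s=arm.capture("side");cv2.imwrite("pics/e_s.png",s)
cv2.imwrite("pics/e_t.png",cv2.resize(t[155:265,155:295],None,fx=5.5,fy=5.4,interpolation=2)); cv2.imwrite("pics/e_tf.png",t)
E
```

```text
(no output)
```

View pics/e_t.png

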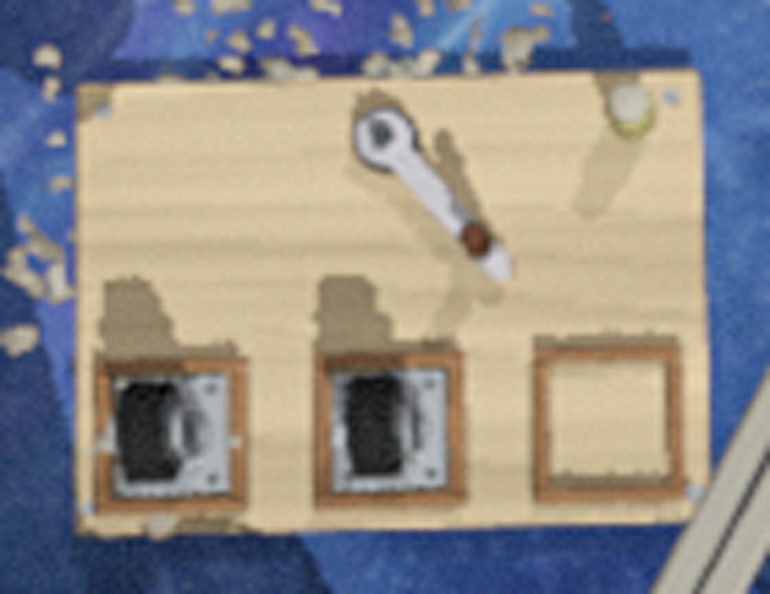

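View pics/e_s.png

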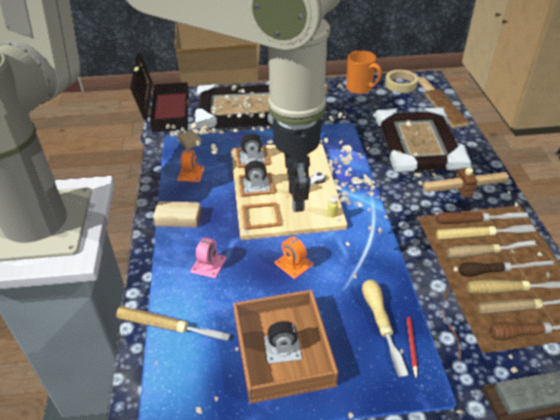

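```bash
python3 - <<'E'
from h import *
c=arm.get_calibration("top")
f=lambda x,y:(155+x/5.5-.4,155+y/5.4-.4)
a=toz(c,*f(384,139),.036);b=toz(c,*f(502,271),.032);p=toz(c,*f(475,238),.074)
n=[toz(c,*f(x,417),.026) for x in (608,)][0]
ang=lambda u,v:np.arctan2((v-u)[1],-(v-u)[0])
print(a,b,p,n,"pointer",ang(a,b)+.02,"post",ang(a,p)+.02,"nest dir",ang(a,n)+.02)
E
```

```text
[0.65130051 0.05424448 0.036     ] [ 0.58344707 -0.00497813  0.032     ] [0.59453499 0.00387613 0.074     ] [ 0.50888283 -0.05783962  0.026     ] pointer -0.6975836386152563 post -0.7057569813186729 nest dir -0.6467696790619493
```

The pointer reads about -0.70, which is in tolerance but off-centre. There's plenty of time, so I'll go back over it and measure more closely.

>>> send_rows:
  steps:
    - [5,20,0,0,0,0,0.5]
    - [5,30,0,0,0,0,0.5]
    - [5,30,0,0,0,0,0.5]
    - [5,30,0,0,0,0,0.5]
    - [5,30,0,0,0,0,0.5]
    - [5,30,-5,0,0,0,0.5]
    - [1,30,-15,0,0,0,0.5]
    - [0,25,-20,0,0,0,0.5]
    - [0,16,-15,0,0,0,0.5]
    - [0,0,0,0,0,0,0.5]
    - [0,0,0,0,0,0,0.5]
    - [0,0,0,0,0,0,0.5]

```text
t: 22.22
eef_pos: [0.5946, 0.0097, 0.1572]
tcp_rot: [[0.001, 1.0, 0.022], [-0.0, 0.022, -1.0], [-1.0, 0.001, 0.0]]
ft_force: [0.2, 0.8, 1.1]
opening: 0.503
```

```bash
python3 - <<'E'
from h import *
im=arm.capture("wrist");cv2.imwrite("pics/p4w.png",im);print(arm.observe()["eef_pos"])
E
```

```text
[0.59501275 0.00908679 0.15768879]
```

View pics/p4w.png

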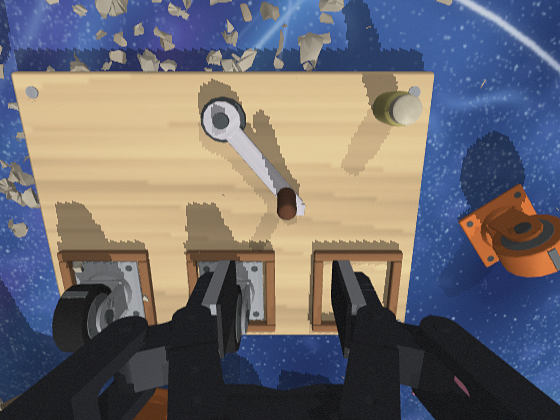

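```bash
python3 - <<'E'
from h import *
c=arm.get_calibration("wrist")
a=toz(c,220,121,.036);p=toz(c,287,210,.074);b=toz(c,303,214,.03)
L=toz(c,40,73,.018);R=toz(c,433,73,.018)
yaw=np.arctan2((R-L)[0],-(R-L)[1])
n1=toz(c,320,258,.026);n2=toz(c,395,258,.026)
ang=lambda u,v:np.arctan2((v-u)[1],-(v-u)[0])
print(a,p,b,"yaw",yaw,"post",ang(a,p)+yaw,"tip",ang(a,b)+yaw,n1,n2)
E
```

```text
[0.6540904 0.056656  0.036    ] [0.59932741 0.00678652 0.074     ] [ 0.58197733 -0.00698427  0.03      ] yaw 0.022128760611351838 post -0.716534951289082 tip -0.7009370846330284 [ 0.54134155 -0.0233035   0.026     ] [ 0.54277196 -0.08733156  0.026     ]
```

>>> send_rows:
  steps:
    - [0,0,-15,0,0,0,0.5]
    - [0,0,-20,0,0,0,0.5]
    - [0,0,-25,0,0,0,0.5]
    - [0,0,-20,0,0,0,0.5]
    - [0,0,-15,0,0,0,0.5]
    - [0,0,-10,0,0,0,0.5]
    - [0,0,0,0,0,0,0.5]
    - [0,0,0,0,0,0,0.18]
    - [0,0,0,0,0,0,0.18]
    - [0,0,0,0,0,0,0.18]
    - [0,0,0,0,0,0,0.17]
    - [0,0,0,0,0,0,0.16]
    - [0,0,0,0,0,0,0.15]
    - [0,0,0,0,0,0,0.15]
    - [0,0,0,0,0,0,0.15]

```text
t: 23.52
eef_pos: [0.5952, 0.009, 0.0527]
tcp_rot: [[0.002, 1.0, 0.021], [-0.001, 0.021, -1.0], [-1.0, 0.002, 0.001]]
ft_force: [-2.4, -3.5, 6.9]
opening: 0.152
```

Both jaws have closed on the post, centring it at y≈0.009. I'll open, lift and re-measure.

>>> send_rows:
  steps:
    - [0,0,0,0,0,0,0.5]
    - [0,0,0,0,0,0,0.5]
    - [0,0,0,0,0,0,0.5]
    - [0,0,0,0,0,0,0.5]
    - [0,0,20,0,0,0,0.5]
    - [0,0,30,0,0,0,0.5]
    - [0,0,30,0,0,0,0.5]
    - [0,0,25,0,0,0,0.5]
    - [0,0,0,0,0,0,0.5]
    - [0,0,0,0,0,0,0.5]
    - [0,0,0,0,0,0,0.5]

```text
t: 24.43
eef_pos: [0.594, 0.0095, 0.1556]
tcp_rot: [[-0.001, 1.0, 0.021], [0.0, 0.021, -1.0], [-1.0, -0.001, -0.0]]
ft_force: [-0.3, -0.0, -0.6]
opening: 0.503
```

```bash
python3 - <<'E'
from h import *
im=arm.capture("wrist");cv2.imwrite("pics/p5w.png",im);print(arm.observe()["eef_pos"])
E
```

```text
[0.59342327 0.00952048 0.15469488]
```

View pics/p5w.png

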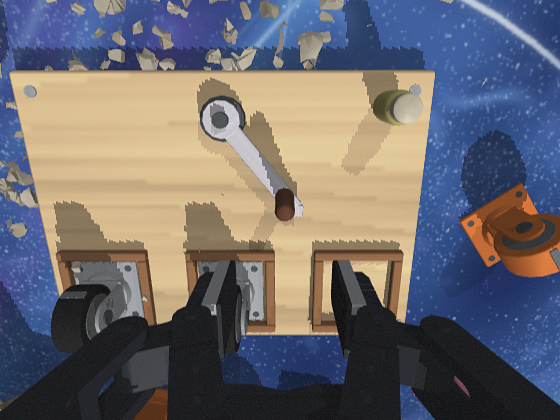

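```bash
python3 - <<'E'
from h import *
c=arm.get_calibration("wrist")
a=toz(c,219,120,.036);p=toz(c,285,212,.074);b=toz(c,300,214,.03)
ang=lambda u,v:np.arctan2((v-u)[1],-(v-u)[0])
print(a,p,b,"post",ang(a,p)+.021,"tip",ang(a,b)+.021)
E
```

```text
[0.6529139  0.05730045 0.036     ] [0.59694421 0.00862331 0.074     ] [ 0.58079514 -0.00387659  0.03      ] post -0.6948233977269649 tip -0.682495799817257
```

>>> send_rows:
  steps:
    - [-5,-10,30,0,0,0,0.5]
    - [-5,-20,25,0,0,0,0.5]
    - [-5,-30,0,0,0,0,0.5]
    - [-5,-30,0,0,0,0,0.5]
    - [-5,-30,0,0,0,0,0.5]
    - [-5,-30,0,0,0,0,0.5]
    - [0,-30,0,0,0,0,0.5]
    - [0,-30,0,0,0,0,0.5]
    - [0,-30,0,0,0,0,0.5]
    - [0,0,0,0,0,0,0.5]
    - [0,0,0,0,0,0,0.5]
    - [0,0,0,0,0,0,0.5]

```text
t: 25.48
eef_pos: [0.5637, -0.23, 0.2095]
tcp_rot: [[-0.002, 1.0, 0.02], [0.002, 0.02, -1.0], [-1.0, -0.002, -0.002]]
ft_force: [1.1, -0.2, -0.2]
opening: 0.497
```

```bash
python3 - <<'E'
from h import *
t=arm.capture("top");s=arm.capture("side")
cv2.imwrite("pics/f_t.png",cv2.resize(t[155:265,155:295],None,fx=5.5,fy=5.4,interpolation=2));cv2.imwrite("pics/f_s.png",s)
E
```

```text
(no output)
```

View pics/f_t.png

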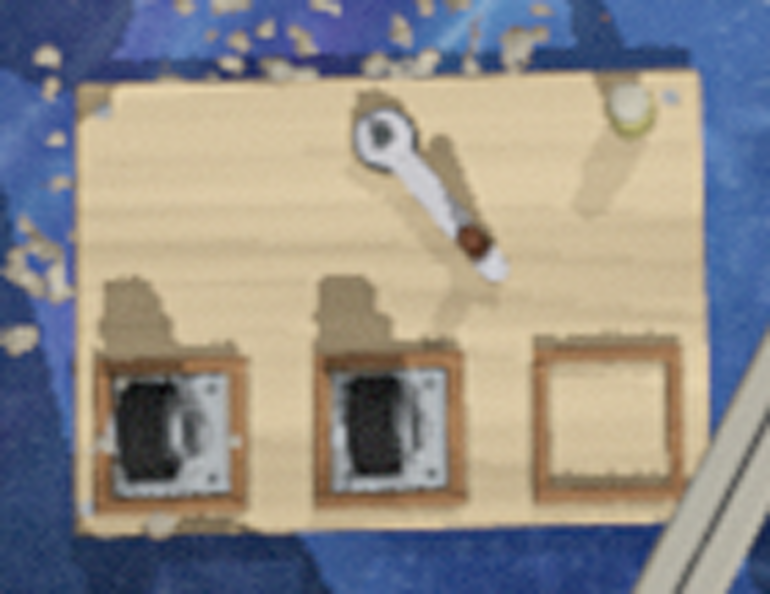

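View pics/f_s.png

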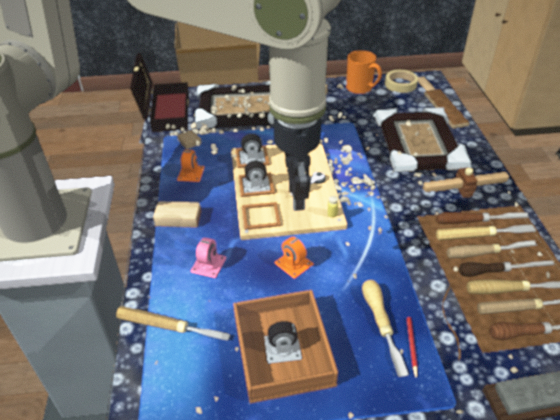

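```bash
python3 -c "
from cell import arm
print(arm.hand_in())"
```

```text
the job is handed in; nothing more can be done
None
```

The job is handed in at about 25.5 s on the clock, with every check I made in agreement; no verdict was reported.

- **Wheel test:** I turned all three wheels with the shut fingertips. The right wheel stopped dead at about 0.97 rad and its mark did not move again, so it is the one that binds. The middle and left marks kept creeping round after release, reaching about 1.5 and 1.2 rad, so those two run on.
- **Reject bin:** I set the right-nest caster down upright in the middle of the wooden bin and let it go. The last side picture shows it standing there.
- **Other pieces:** The last pictures show the two good casters still in their nests and the bottle where it was. The gripper is clear, about 0.2 m up.
- **Pointer:** It first came to rest at about -0.70 rad, because the post ran ahead in the jaws, so I centred it again by pinching the post. The estimates disagree slightly. The jaw position gives -0.635 and the wrist camera -0.68 to -0.69, both within the allowed -0.783 to -0.483.

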